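Recover flask weights from under the mesh guard

ROBOT

A 6-joint arm with a two-finger parallel gripper is mounted at the origin on a cart in front of the work surface, level with it; the furniture and walls round the work are solid. World frame = base frame: x ahead of the robot, y to its left, z up, the work surface at z = 0. Lengths are in m, angles in rad, forces in N, time in s.
With the tool pointing down it reaches from about 0.35 to 0.85 m from the base axis. Payload 8.1 kg.
Tool frame: the origin (TCP) lies at the centre of the arm's flange, where the gripper is bolted on; the fingertips stand 186 mm ahead of it and the grasp point (between the pads) lies 167 mm ahead of it; z points along the fingers, y is the line along which they close (so a half turn about z gives the same grasp; the last joint's range is limited). The gripper opens to 93 mm and grips with 3 to 60 N. Pads are 15 mm wide; open, the fingers measure 128 mm over their backs; the gripper's body (75 mm by 188 mm) begins 65 mm behind the grasp point.
Start: joints at [-1.282, 0.13, 1.488, -0, 1.523, -0.085], TCP at [0.219, -0.559, 0.405] pointing down, gripper open.
Joint ranges: [-2.96, 2.96], [-0.89, 2.26], [0.02, 2.5], [-1.34, 4.48], [0, 2.73], [-2.66, 2.66]. Speed limits (rad/s): [2.39, 2.39, 2.79, 3.14, 3.14, 3.14].

INTERFACE

Orientations are given as a rotation vector (axis times angle).
In Python, from plant import robot gives the robot as it stands.
- The arm moves only by the tool apply_moves, never from a script. Its argument "series" is a list of rows, each a list of 2 entries, a list of its own where there are three numbers: the shift along the tool's x, y, z in mm, then the turn, a rotation vector about the tool's x, y, z in rad. A call has 1 to 12 rows; each row shifts and turns the commanded pose from where the row before left it, along the tool's axes as they then stand; what a row does not reach is not made up. A row lasts 1/12 s, in which the tool goes at most 41.7 mm and 7.16 degrees, less where a joint would pass 70% of its speed; a pose out of reach is approached as far as the arm can. A call is refused whole if a number of a shift passes 41.7 or a number of a turn 0.125, either way. A call with a gripper value outside its range is refused whole. "claw" is the opening, from 0 (shut) to 1 (fully open), set as the call begins (left out, the last holds). The fingers move at their own pace and stop on an object; "newtons" is the grip in N (left out, the last holds). Time passes only in rows, so rows that do not move let the fingers close. It gives the time, the measured TCP pose, the force, the opening and the grip force at its end, in the units of the state.
- robot.read_state(): the state, without advancing time (a new reading comes with each control period).
- robot.read_camera(name): name is "scene" or "top" or "wrist"; returns (picture, depth): 480x640x3 uint8, blue, green, red; 480x640 float32, m along the optical axis (not along the pixel's ray), 0 where there is no reading.
- robot.calibration(name): a dict with "fx", "fy", "cx", "cy" (pixels), "extrinsics" (4x4, takes a point from world to camera coordinates). Camera axes: x right, y down, z forward; pixel columns grow to the right and rows downward; lengths in m; the calibration is good to about 2 mm. A picture is of the moment at which its call begins: read the wrist's pose just before it. calibration takes no time and is no camera call; for the wrist camera it gives the pose at the moment of the call.
- robot.close_job(): hands the job in; it is judged then, once.
The state is a dict: "t": time; "q": joint angles; "dq": joint speeds; "joint_torque": joint torques, N m; "tool_pos": TCP position; "orientation": TCP orientation; "force": force on the tool from outside, world axes, zero at the start; "wrist_torque": the same for the moment, N m; "opening": finger opening in m; "gripper_force": force on a finger pad.
Only numpy, scipy, OpenCV 4.12 (cv2) and the standard library are available. Lean on these libraries where they do the work, as an engineer would, in place of code of your own. Each camera call takes 0.05 s, during which the arm holds its last target. There are 200 camera calls.

TASK

Some ring-shaped flask weights have slid under the fixed mesh guard. Lift the hooked rod off its rack, draw every weight out clear of the guard with it (do not touch a weight with the gripper while it is still under the guard), hang the rod back on both hooks of the rack, and lay all the weights flat in the metal tray. Leave the bottles alone.

Things in the scene. Friction and masses are not known exactly. Their poses are not given: they have to be found in the camera images.
- guard: Fixed guard of steel wire mesh with a grey back panel, 150 deep x 260 wide x 114 mm high, open on one side only (facing roughly world -y, the robot's right). Origin: on the work surface in the middle of the opening; +x points inward, y along the opening, z up. Roof, sides and back are solid; 110 mm clear height, 138 mm clear depth, side walls 4 mm; the floor is the work surface.
- rack: Fixed steel rack: base plate 170 x 80 x 8 mm, two posts with upturned U hooks of 8 mm bar at x = -70 and +70 mm. Origin: on the surface, midway between the hooks; x along the hung rod, z up. A hung rod's axis is at z = 120, y = 0 (it may settle some 12 mm aside). U bottom at z = 115, arm tips at z = 138; mouth 36 mm wide at the top, narrowing to about 16.
- rod: Loose hooked rod, 0.16 kg: steel bar 10 mm thick, x -100 to +200 mm, with a black flat-sided handle, x -52 to +52, 16 wide (y), z -19 to +9. Origin: on the bar's axis at mid-handle. At x = +200 it bends straight down: the hook, a 10 mm pin ending 55 mm below the axis. It starts hanging level on the rack, handle between the hooks, x along the rack's x, z up. Grip the handle's flat sides from above.
- weight_1: Loose plain steel ring: outer diameter 60, bore 38, height 20 mm, 0.10 to 0.15 kg. Origin: centre of its underside, z up. Starts flat under the guard; may be absent. The rod's hook fits its bore with 14 mm to spare all round; its 11 mm wall can be pinched from above with one finger in the bore, or it can be gripped across 60 mm.
- weight_2: A weight like weight_1; may be absent.
- weight_3: A weight like weight_1; may be absent. Two or three weights are present.
- tray: Fixed open aluminium tray, outside 125 (x) x 210 (y) x 18 mm high, walls 4, floor 4 mm thick. Origin: centre of its underside, z up. Three weights fit side by side along y (roughly ahead of the robot). Keep clear of the row of books to its right (x 0.53 to 0.71, y -0.24 to -0.47, up to 0.28 m high) and of the window sill beyond x = 0.74 m at z 0.20 to 0.23 m.
- buffer_bottle: Bystander: white bottle, blue cap, 57 mm diameter, 123 high. Origin: centre of its underside.
- acid_bottle: Bystander: white bottle, red cap, 55 mm diameter, 113 high. Origin: centre of its underside.
- std_bottle: Bystander: white bottle, white cap, 45 mm diameter, 90 high. Origin: centre of its underside.

How it is judged:
By the outcome, as a careful person would: the job done as asked, in the order asked, and still so for the second after the job is handed in, with the robot touching nothing.
Of weight_1, weight_2, weight_3 only 2 to 3 are there at a start; the rules pass over those that are not, and their reading is None.
At some moment in a run one of weight_1, weight_2, weight_3 may be knocked a few centimetres aside while the robot is not near it.
It also fails if it takes over 210 s, if anything falls off the work surface, if the arm or the gripper's body presses on something with over 40 N, if the wrist force passes 120 N, or if a joint passes its speed limit or range.

## Working session

There is one attempt and no reset: what is moved stays moved. The work goes in short steps, Python scripts to look and compute and a tool call to move; the robot and the scene stay as the last step left them, time stands still between calls to the robot, and variables do not carry over. Pictures are saved under pics/ and viewed, at most 14 in all, crops included, and the job is handed in when it is done.

Besides the shell and the picture viewer there is one more tool, called after "Request:" in YAML: its name, and indented under it one key for each argument. apply_moves: Moves the arm, as the interface text tells. Its arguments: {"type":"object","properties":{"series":{"type":"array"},"claw":{"type":"number"},"newtons":{"type":"number"}},"required":["series"]}

```bash
mkdir -p pics; ls; python3 - <<'E'
from plant import robot
import cv2,numpy as np
s=robot.read_state();print({k:np.round(v,3) for k,v in s.items()})
for n in ("scene","top"):
    c=robot.calibration(n);print(n,c["fx"],c["cx"],c["cy"],np.round(c["extrinsics"],4).tolist())
    p,d=robot.read_camera(n);cv2.imwrite(f"pics/{n}0.png",p);np.save(f"pics/{n}0.npy",d)
E
```

```text
pics
{'t': np.float64(0.0), 'q': array([-1.282,  0.131,  1.489, -0.   ,  1.523, -0.085]), 'dq': array([ 0.   , -0.001,  0.002, -0.001, -0.001, -0.   ]), 'joint_torque': array([-0.0000e+00, -5.5983e+01, -4.9177e+01,  7.7000e-02,  3.5000e-02,
       -0.0000e+00]), 'tool_pos': array([ 0.219, -0.558,  0.404]), 'orientation': array([-3.085, -0.583,  0.   ]), 'force': array([-0.385, -0.019, -0.013]), 'wrist_torque': array([-0.003, -0.017,  0.014]), 'gripper_force': np.float64(0.0), 'opening': np.float64(0.093)}
scene 533.860866828008 324.9261483725357 227.97264304190347 [[0.9356, -0.3527, -0.0121, -0.48], [-0.2891, -0.7463, -0.5995, 0.2608], [0.2024, 0.5645, -0.8003, 1.1014], [0.0, 0.0, 0.0, 1.0]]
top 462.0592324114311 321.36202829049466 250.05500287319583 [[-0.0035, -1.0, -0.0057, 0.0532], [-0.9968, 0.004, -0.0801, 0.5502], [0.0801, 0.0054, -0.9968, 1.0533], [0.0, 0.0, 0.0, 1.0]]
```

View pics/scene0.png

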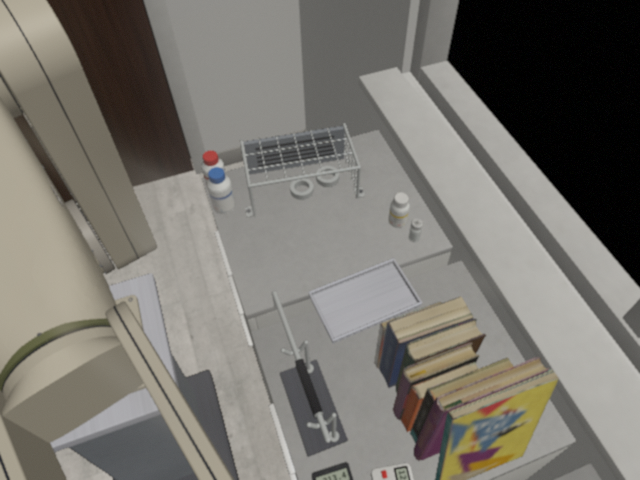

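View pics/top0.png

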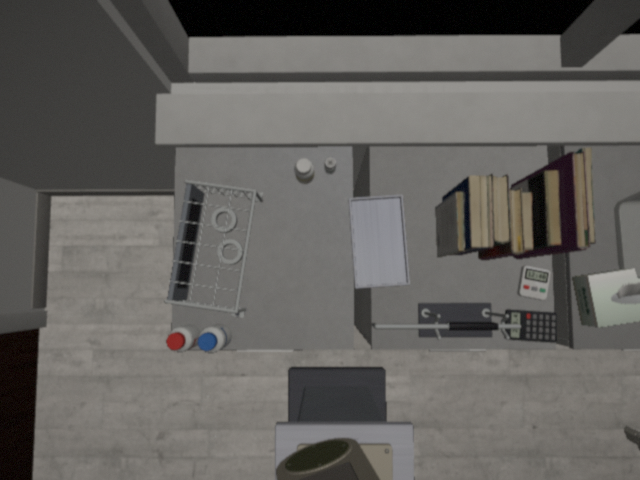

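The scene view shows the guard at about (300,155) with two rings near (302,187) and (327,176), the tray at (365,298) and the rack with the rod at (310,390). The top view shows rings at about (223,219) and (230,251), guard feet at (259,196) and (241,313), and the rod from column 375 to 520 with its hook end on the left (+y). There is a strip between the two table tops near column 363.

```bash
cat > h.py <<'E'
import numpy as np,cv2
from plant import robot
def ray(n,u,v,z,c=None):
    c=c or robot.calibration(n);E=np.array(c["extrinsics"]);R=E[:3,:3];o=-R.T@E[:3,3]
    d=R.T@np.array([(u-c["cx"])/c["fx"],(v-c["cy"])/c["fy"],1]);return o+d*(z-o[2])/d[2]
def pt(n,u,v,dep,c=None):
    c=c or robot.calibration(n);E=np.array(c["extrinsics"]);R=E[:3,:3]
    p=np.array([(u-c["cx"])/c["fx"],(v-c["cy"])/c["fy"],1])*dep;return R.T@(p-E[:3,3])
def cloud(n,d,c=None):
    c=c or robot.calibration(n);E=np.array(c["extrinsics"]);v,u=np.mgrid[:480,:640]
    p=np.dstack([(u-c["cx"])/c["fx"]*d,(v-c["cy"])/c["fy"]*d,d]);return (p-E[:3,3])@E[:3,:3]
E
python3 - <<'E'
from h import *
d=np.load("pics/top0.npy");W=cloud("top",d)
f=lambda u,v:np.round(W[v,u],3)
for n,u,v in [("ltable",300,260),("gap",363,260),("rtable",420,200),("gap2",363,320),("trayfloor",380,240),("bar",400,326),("handle",473,326),("tip",377,326),("plate",455,312),("foot1",259,196),("foot2",241,313)]: print(n,f(u,v))
for u,v in [(223,219),(230,251)]: print("ring",np.round(ray("top",u,v,.02),3))
for u,v in [(302,187),(327,176)]: print("ringS",np.round(ray("scene",u,v,.02),3))
for u,v in [(349,199),(402,195),(409,284),(357,288)]: print("tray",np.round(ray("top",u,v,.018),3))
for u,v in [(375,326),(473,326),(520,326)]: print("rod",np.round(ray("top",u,v,.125),3))
for u,v in [(259,196),(241,313)]: print("foot",np.round(ray("top",u,v,0),3))
p=cv2.imread("pics/top0.png");a=cv2.resize(p[165:345,160:270],None,fx=3.3,fy=3.3,interpolation=2)
b=cv2.resize(p[290:345,365:565],None,fx=2,fy=2,interpolation=2)
s=cv2.resize(cv2.imread("pics/scene0.png")[110:230,200:380],None,fx=2.2,fy=2.2,interpolation=2)
o=np.zeros((600,800,3),np.uint8);o[:a.shape[0]][:, :a.shape[1]]=a;o[:b.shape[0],380:380+b.shape[1]]=b;o[200:200+s.shape[0],380:380+s.shape[1]]=s
cv2.imwrite("pics/c1.png",o)
E
```

```text
ltable [ 0.529  0.102 -0.002]
gap [ 0.528 -0.047  0.004]
rtable [ 0.671 -0.185  0.001]
gap2 [ 0.371 -0.065 -0.224]
trayfloor [ 0.575 -0.088  0.003]
bar [ 0.383 -0.112  0.126]
handle [ 0.383 -0.261  0.131]
tip [ 0.384 -0.064  0.126]
plate [ 0.405 -0.26   0.006]
foot1 [0.669 0.191 0.07 ]
foot2 [0.405 0.24  0.006]
ring [0.625 0.282 0.02 ]
ring [0.549 0.264 0.02 ]
ringS [0.549 0.259 0.02 ]
ringS [0.621 0.271 0.02 ]
tray [ 0.671 -0.014  0.018]
tray [ 0.68  -0.139  0.018]
tray [ 0.471 -0.152  0.018]
tray [ 0.462 -0.031  0.018]
rod [ 0.384 -0.06   0.125]
rod [ 0.383 -0.263  0.125]
rod [ 0.383 -0.36   0.125]
foot [0.683 0.2   0.   ]
foot [0.404 0.241 0.   ]
```

View pics/c1.png

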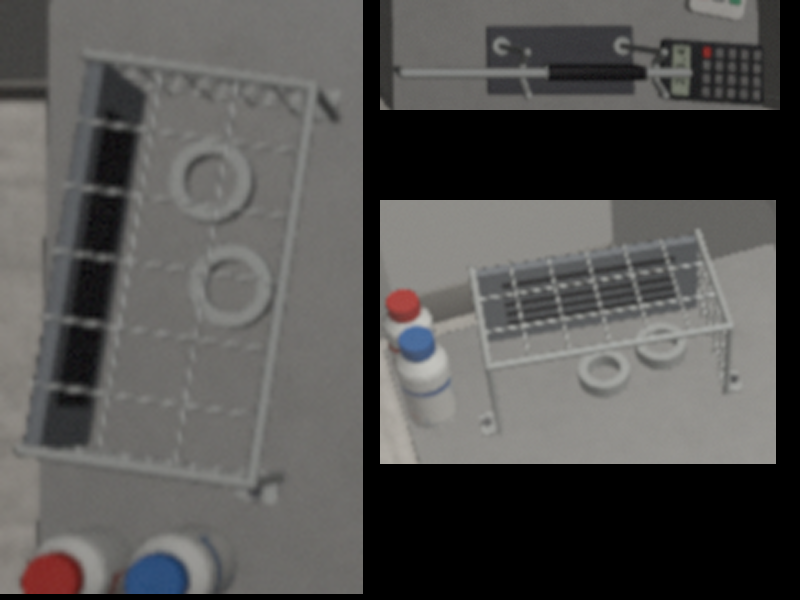

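The crop shows exactly two rings under the mesh. The rod hangs level, with its handle between the hooks, and nothing blocks the opening. First I turn the tool so the fingers close along world x.

Request:
apply_moves:
  series:
    - [[0,0,0],[0,0,-0.12]]
    - [[0,0,0],[0,0,-0.12]]
    - [[0,0,0],[0,0,-0.12]]
    - [[0,0,0],[0,0,-0.12]]
    - [[0,0,0],[0,0,-0.12]]
    - [[0,0,0],[0,0,-0.12]]
    - [[0,0,0],[0,0,-0.12]]
    - [[0,0,0],[0,0,-0.12]]
    - [[0,0,0],[0,0,-0.12]]
    - [[0,0,0],[0,0,-0.12]]
    - [[0,0,0],[0,0,0]]
  claw: 1
  newtons: 30

```text
t: 1.02
tool_pos: [0.2191, -0.5584, 0.4041]
orientation: [-2.211, -2.231, -0.001]
force: [-0.3, 0.1, -0.9]
opening: 0.0929
gripper_force: 0.0
```

```bash
cat >> h.py <<'E'
from scipy.spatial.transform import Rotation as Ro
def go(x,y,z,rel=False):  # mm shift in tool axes to put the TCP at a world point
    s=robot.read_state();R=Ro.from_rotvec(s["orientation"]).as_matrix()
    return np.round(R.T@(np.array([x,y,z])-s["tool_pos"])*1000,1)
def st():
    s=robot.read_state();R=Ro.from_rotvec(s["orientation"]).as_matrix()
    print("t",round(float(s["t"]),2),"tcp",np.round(s["tool_pos"],4),"xyaw",np.round(np.degrees(np.arctan2(R[1,0],R[0,0])),2),"z",np.round(R[:,2],4),"F",np.round(s["force"],1),"op",np.round(s["opening"],4),"gf",np.round(s["gripper_force"],1),"q",np.round(s["q"],2))
E
python3 -c "
from h import *
st();print(go(.383,-.263,.405))
d=np.load('pics/top0.npy');W=cloud('top',d)
for u,v in [(598,300),(627,290),(304,169),(331,163)]:print(np.round(W[v,u],3))
for u,v in [(255.5,190.8),(235.8,312),(185.8,181),(166.5,301.5)]:print(np.round(ray('top',u,v,.112),3))"
```

```text
t 1.02 tcp [ 0.2191 -0.5584  0.4041] xyaw 90.5 z [-3.e-04  1.e-03 -1.e+00] F [-0.3  0.1 -0.9] op 0.0929 gf 0.0 q [-1.28  0.13  1.49 -0.    1.52 -1.29]
[294.  166.5  -0.6]
[ 0.434 -0.557  0.069]
[ 0.456 -0.594  0.112]
[0.725 0.088 0.09 ]
[0.746 0.028 0.061]
[0.672 0.192 0.112]
[0.413 0.232 0.112]
[0.694 0.343 0.112]
[0.435 0.379 0.112]
```

Request:
apply_moves:
  series:
    - [[26.7,15,0],[0,0,0]]
    - [[26.7,15,0],[0,0,0]]
    - [[26.7,15,0],[0,0,0]]
    - [[26.7,15,0],[0,0,0]]
    - [[26.7,15,0],[0,0,0]]
    - [[26.7,15,0],[0,0,0]]
    - [[26.7,15,0],[0,0,0]]
    - [[26.7,15,0],[0,0,0]]
    - [[26.7,15,0],[0,0,0]]
    - [[26.7,15,0],[0,0,0]]
    - [[26.7,15,0],[0,0,0]]
    - [[0,0,0],[0,0,0]]

```text
t: 2.02
tool_pos: [0.3849, -0.2607, 0.4046]
orientation: [-2.219, -2.223, -0.003]
force: [-0.4, 0.1, -0.1]
opening: 0.0931
gripper_force: 0.0
```

```bash
python3 - <<'E'
from h import *
st();c=robot.calibration("wrist");p,d=robot.read_camera("wrist");cv2.imwrite("pics/w1.png",p)
W=cloud("wrist",d,c);m=(abs(W[...,2]-.127)<.02)&(p.max(2)<70)&(W[...,1]<-.15)&(W[...,1]>-.4)&(abs(W[...,0]-.383)<.04);P=W[m]
print(m.sum(),P.min(0) if m.any() else 0,P.max(0) if m.any() else 0,P.mean(0))
m=(abs(W[...,2]-.121)<.012)&(abs(W[...,0]-.383)<.03);P=W[m];print(np.percentile(P,[1,50,99],axis=0).round(3))
E
```

```text
t 2.02 tcp [ 0.3849 -0.2607  0.4046] xyaw 90.13 z [ 0.001   0.0019 -1.    ] F [-0.4  0.1 -0.1] op 0.0931 gf 0.0 q [-0.71 -0.24  1.85  0.    1.54 -0.71]
3093 [ 0.35651279 -0.32904991  0.10783333] [ 0.40095793 -0.2125617   0.1346306 ] [ 0.38241691 -0.26029766  0.12828548]
[[ 0.366 -0.354  0.113]
 [ 0.383 -0.228  0.125]
 [ 0.404 -0.112  0.132]]
```

View pics/w1.png

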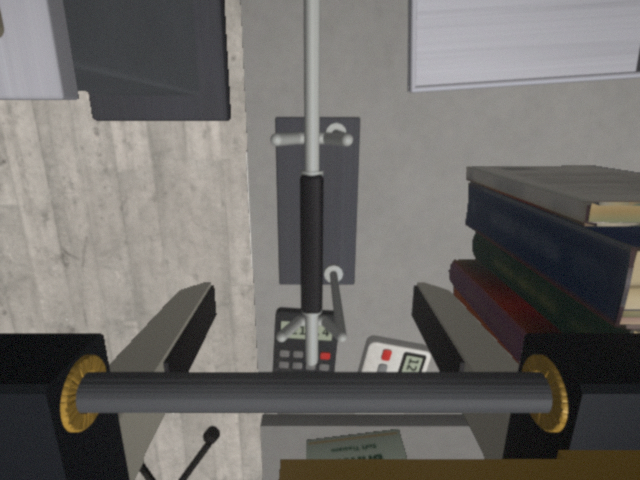

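The wrist view shows the handle at column 312, rows 172–313, midway between the open fingers and clear of the hooks. I descend and grip it.

Request:
apply_moves:
  series:
    - [[0,-2,12.2],[0,0,0]]
    - [[0,0,12.2],[0,0,0]]
    - [[0,0,12.2],[0,0,0]]
    - [[0,0,12.2],[0,0,0]]
    - [[0,0,12.2],[0,0,0]]
    - [[0,0,12.2],[0,0,0]]
    - [[0,0,12.2],[0,0,0]]
    - [[0,0,12.2],[0,0,0]]
    - [[0,0,12.2],[0,0,0]]
    - [[0,0,12.2],[0,0,0]]
    - [[0,0,0],[0,0,0]]

```text
t: 2.98
tool_pos: [0.3804, -0.2636, 0.2795]
orientation: [-2.215, -2.222, 0.001]
force: [0.0, 0.5, -1.5]
opening: 0.0928
gripper_force: 0.0
```

Request:
apply_moves:
  series:
    - [[0,0,0],[0,0,0]]
    - [[0,0,0],[0,0,0]]
    - [[0,0,0],[0,0,0]]
    - [[0,0,0],[0,0,0]]
    - [[0,0,0],[0,0,0]]
    - [[0,0,0],[0,0,0]]
    - [[0,0,0],[0,0,0]]
    - [[0,0,0],[0,0,0]]
    - [[0,0,0],[0,0,0]]
    - [[0,0,0],[0,0,0]]
    - [[0,0,0],[0,0,0]]
    - [[0,0,0],[0,0,0]]
  claw: 0
  newtons: 40

```text
t: 3.98
tool_pos: [0.3813, -0.2644, 0.2828]
orientation: [2.218, 2.225, 0.0]
force: [0.9, 0.3, -0.3]
opening: 0.0176
gripper_force: 0.2
```

Request:
apply_moves:
  series:
    - [[0,0,0],[0,0,0]]
    - [[0,0,0],[0,0,0]]
    - [[0,0,0],[0,0,0]]
    - [[0,0,0],[0,0,0]]
    - [[0,0,0],[0,0,0]]
    - [[0,0,0],[0,0,0]]

```text
t: 4.48
tool_pos: [0.3812, -0.2644, 0.2827]
orientation: [-2.218, -2.225, 0.0]
force: [-0.3, -0.0, 0.3]
opening: 0.0156
gripper_force: 39.9
```

Request:
apply_moves:
  series:
    - [[0,0,-8],[0,0,0]]
    - [[0,0,-8],[0,0,0]]
    - [[0,0,-8],[0,0,0]]
    - [[0,0,-8],[0,0,0]]
    - [[0,0,-8],[0,0,0]]
    - [[0,0,-8],[0,0,0]]
    - [[0,0,-8],[0,0,0]]
    - [[0,0,-8],[0,0,0]]
    - [[0,0,-8],[0,0,0]]
    - [[0,0,-8],[0,0,0]]
    - [[0,0,0],[0,0,0]]

```text
t: 5.4
tool_pos: [0.3816, -0.2647, 0.3649]
orientation: [2.216, 2.223, 0.0]
force: [0.3, -0.2, -1.7]
opening: 0.0156
gripper_force: 39.8
```

```bash
cat >> h.py <<'E'
def rodpose():
    "bar axis seen from the top camera, in front of the handle"
    s=robot.read_state();p,d=robot.read_camera("top");W=cloud("top",d);t=s["tool_pos"]
    z0=t[2]-.167
    m=(abs(W[...,0]-t[0])<.04)&(W[...,1]>t[1]+.08)&(W[...,1]<t[1]+.25)&(abs(W[...,2]-z0-.01)<.04)
    P=W[m];P=P[P[:,2]>.045];vx=np.polyfit(P[:,1]-t[1],P[:,0]-t[0],1);vz=np.polyfit(P[:,1]-t[1],P[:,2]-z0,1)
    print("n",len(P),"dx slope,off",vx.round(4),"dz",vz.round(4),"far y-tcp",np.percentile(P[:,1],99.5)-t[1]);return p,d
E
python3 - <<'E'
from h import *
st();p,d=rodpose();cv2.imwrite("pics/t2.png",p);st()
p,d=robot.read_camera("wrist");cv2.imwrite("pics/w2.png",p)
E
```

```text
t 5.4 tcp [ 0.3816 -0.2647  0.3649] xyaw 90.17 z [ 0.0021 -0.0018 -1.    ] F [ 0.3 -0.2 -1.7] op 0.0156 gf 39.8 q [-0.72 -0.22  1.91  0.    1.46 -0.72]
n 385 dx slope,off [ 0.0144 -0.0024] dz [-0.0358  0.0125] far y-tcp 0.20579502640035238
t 5.45 tcp [ 0.3815 -0.2646  0.3639] xyaw 90.17 z [ 0.0015 -0.0013 -1.    ] F [-0.2  1.1 -1. ] op 0.016 gf 39.8 q [-0.72 -0.22  1.91  0.    1.46 -0.72]
```

View pics/w2.png

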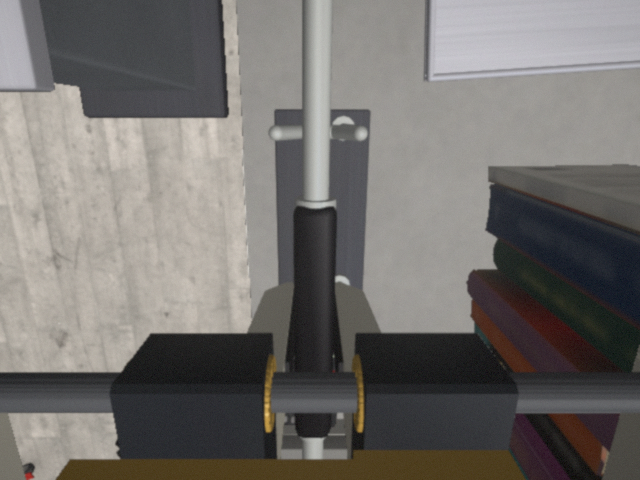

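The wrist view shows the rod firmly in the fingers and clear of the hooks. I carry it in front of the opening, going along y first to stay away from the books.

Request:
apply_moves:
  series:
    - [[30,0,0],[0,0,0]]
    - [[30,0,0],[0,0,0]]
    - [[30,0,0],[0,0,0]]
    - [[30,0,0],[0,0,0]]
    - [[12,24,0],[0,0,0]]
    - [[12,24,0],[0,0,0]]
    - [[12,24,5],[0,0,0]]
    - [[12,24,10],[0,0,0]]
    - [[12,24,15],[0,0,0]]
    - [[12,24,15],[0,0,0]]
    - [[12,24,15],[0,0,0]]
    - [[0,0,0],[0,0,0]]

```text
t: 6.5
tool_pos: [0.5498, -0.0576, 0.2971]
orientation: [-2.212, -2.222, 0.004]
force: [-0.9, 0.4, -2.3]
opening: 0.0156
gripper_force: 39.8
```

```bash
cat >> h.py <<'E'
def rings(show=None):
    p,d=robot.read_camera("top");W=cloud("top",d)
    X,Y,Z=W[...,0],W[...,1],W[...,2]
    m=((Z>.010)&(Z<.030)&(X>.40)&(X<.69)&(Y>.02)&(Y<.36)).astype(np.uint8)
    n,l,s,_=cv2.connectedComponentsWithStats(cv2.morphologyEx(m,cv2.MORPH_CLOSE,np.ones((3,3))))
    for i in range(1,n):
        if s[i,4]>120:
            k=(l==i)&(m>0);q=np.argwhere(k)[:,::-1].astype(np.float32);(cu,cv),r=cv2.minEnclosingCircle(q)
            print("blob",s[i,4],"px",(round(cu),round(cv)),round(r,1),"ctr",ray("top",cu,cv,.018)[:2].round(4),"mean",W[k].mean(0).round(4))
    if show: cv2.imwrite(show,p)
    return p,d
E
python3 - <<'E'
from h import *
st();p,d=rings("pics/t3.png");rodpose()
cv2.imwrite("pics/t3c.png",cv2.resize(p[160:360,150:420],None,fx=2.9,fy=2.9,interpolation=2))
E
```

```text
t 6.5 tcp [ 0.5498 -0.0576  0.2971] xyaw 90.27 z [-0.0064  0.0025 -1.    ] F [-0.9  0.4 -2.3] op 0.0156 gf 39.8 q [-0.2   0.08  1.74  0.    1.33 -0.2 ]
blob 181 px (198, 236) 45.5 ctr [0.5861 0.3416] mean [0.5942 0.3443 0.0194]
blob 324 px (224, 220) 12.9 ctr [0.6225 0.2809] mean [0.6237 0.2808 0.0197]
blob 327 px (230, 252) 13.0 ctr [0.5472 0.2657] mean [0.5465 0.2641 0.0199]
n 282 dx slope,off [ 0.0108 -0.0047] dz [-0.0128  0.0098] far y-tcp 0.20432220268537507
```

View pics/t3c.png

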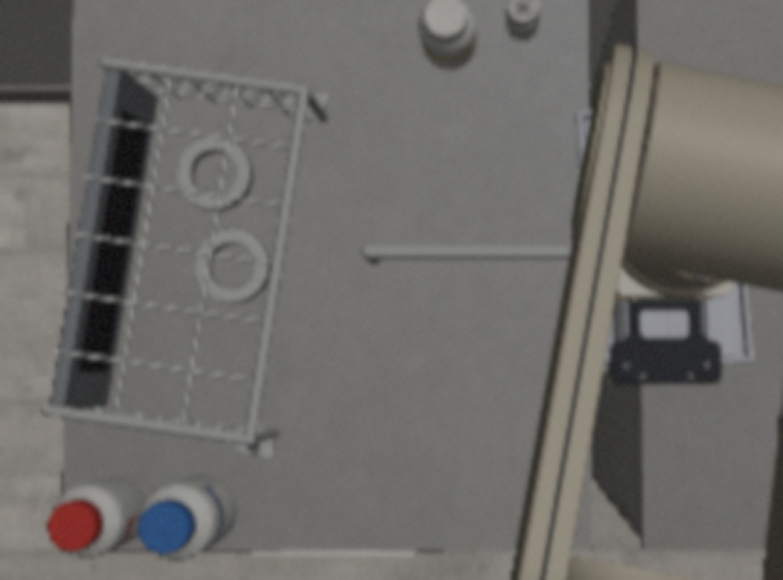

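The crop shows the rod level at x≈0.548, in line with ring 2 at crop (231,265), and its hook outside the opening. Now I go down to entry height.

Request:
apply_moves:
  series:
    - [[0,0,10],[0,0,0]]
    - [[0,0,10],[0,0,0]]
    - [[0,0,10],[0,0,0]]
    - [[0,0,8],[0,0,0]]
    - [[0,0,4],[0,0,0]]
    - [[0,0,0],[0,0,0]]
    - [[0,0,0],[0,0,0]]
    - [[0,0,0],[0,0,0]]

```text
t: 7.27
tool_pos: [0.5488, -0.06, 0.2613]
orientation: [2.218, 2.224, 0.001]
force: [0.2, 0.5, -1.4]
opening: 0.016
gripper_force: 39.8
```

```bash
python3 - <<'E'
from h import *
st();rodpose();print(go(.5495,.063,.255))
E
```

```text
t 7.27 tcp [ 0.5488 -0.06    0.2613] xyaw 90.16 z [ 9.e-04 -2.e-04 -1.e+00] F [ 0.2  0.5 -1.4] op 0.016 gf 39.8 q [-0.2   0.12  1.77  0.    1.25 -0.2 ]
n 235 dx slope,off [ 0.0039 -0.002 ] dz [-0.0156  0.0106] far y-tcp 0.20413738162381495
[123.    1.    6.4]
```

Request:
apply_moves:
  series:
    - [[0,0,4],[0,0,0]]
    - [[5,0,4],[0,0,0]]
    - [[15,0,0],[0,0,0]]
    - [[15,0,0],[0,0,0]]
    - [[15,0,0],[0,0,0]]
    - [[15,0,0],[0,0,0]]
    - [[15,0,0],[0,0,0]]
    - [[15,0,0],[0,0,0]]
    - [[15,0,0],[0,0,0]]
    - [[13,0,0],[0,0,0]]
    - [[0,0,0],[0,0,0]]
    - [[0,0,0],[0,0,0]]

```text
t: 8.32
tool_pos: [0.5481, 0.0638, 0.2525]
orientation: [-2.216, -2.227, 0.0]
force: [0.8, -0.9, -2.1]
opening: 0.016
gripper_force: 39.8
```

```bash
python3 - <<'E'
from h import *
st();p,d=rings("pics/t4.png")
q,_=robot.read_camera("scene");a=cv2.resize(p[160:340,160:290],None,fx=3,fy=3,interpolation=2);b=cv2.resize(q[110:250,200:380],None,fx=2.2,fy=2.2,interpolation=2)
o=np.zeros((560,790,3),np.uint8);o[:a.shape[0],:a.shape[1]]=a;o[:b.shape[0],392:392+b.shape[1]]=b;cv2.imwrite("pics/c4.png",o)
E
```

```text
t 8.32 tcp [0.5481 0.0638 0.2525] xyaw 90.27 z [-2.e-04 -2.e-04 -1.e+00] F [ 0.8 -0.9 -2.1] op 0.016 gf 39.8 q [ 0.02  0.13  1.78 -0.    1.24  0.02]
blob 325 px (224, 220) 12.9 ctr [0.6229 0.2809] mean [0.6237 0.281  0.0197]
blob 307 px (230, 252) 13.0 ctr [0.5471 0.2657] mean [0.5461 0.2654 0.0198]
```

View pics/c4.png

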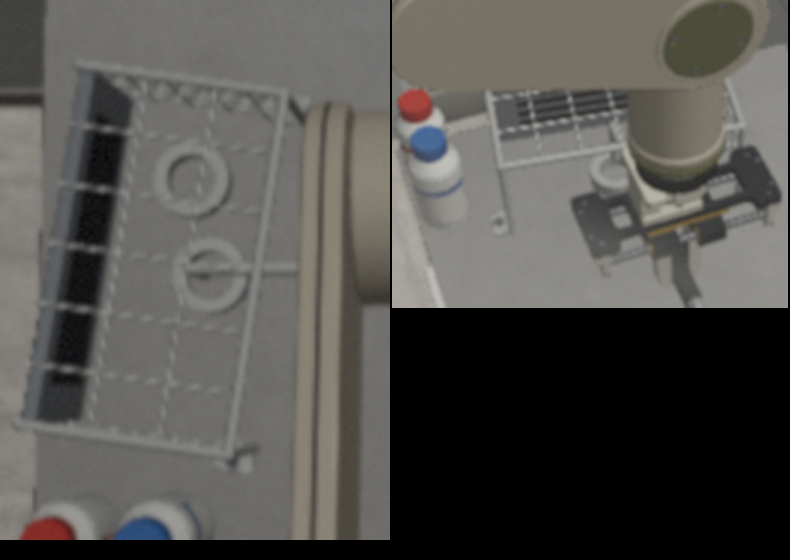

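The left crop shows the rod's tip at about (190,268). Allowing for its height, that is over ring 2's bore, so I lower the hook.

Request:
apply_moves:
  series:
    - [[0,0,5],[0,0,0]]
    - [[0,0,5],[0,0,0]]
    - [[0,0,5],[0,0,0]]
    - [[0,0,5],[0,0,0]]
    - [[0,0,5],[0,0,0]]
    - [[0,0,0],[0,0,0]]
    - [[0,0,0],[0,0,0]]
    - [[0,0,0],[0,0,0]]

```text
t: 9.08
tool_pos: [0.5483, 0.0631, 0.2278]
orientation: [-2.218, -2.225, 0.0]
force: [0.3, 0.1, -1.3]
opening: 0.0159
gripper_force: 39.8
```

```bash
python3 - <<'E'
from h import *
st();rings();rodpose()
E
```

```text
t 9.08 tcp [0.5483 0.0631 0.2278] xyaw 90.17 z [-0.  0. -1.] F [ 0.3  0.1 -1.3] op 0.0159 gf 39.8 q [0.02 0.16 1.79 0.   1.19 0.02]
blob 151 px (198, 234) 43.3 ctr [0.5908 0.3417] mean [0.5984 0.3439 0.0181]
blob 329 px (224, 220) 13.0 ctr [0.6222 0.2808] mean [0.6235 0.2809 0.0197]
blob 300 px (230, 252) 13.0 ctr [0.5471 0.2657] mean [0.5464 0.2659 0.02  ]
n 164 dx slope,off [-0.0235  0.0028] dz [ 0.1461 -0.0126] far y-tcp 0.24775566685932798
```

Request:
apply_moves:
  series:
    - [[-5,0,0],[0,0,0]]
    - [[-8,0,0],[0,0,0]]
    - [[-10,0,0],[0,0,0]]
    - [[-10,0,0],[0,0,0]]
    - [[-10,0,0],[0,0,0]]
    - [[-10,0,0],[0,0,0]]
    - [[-10,0,0],[0,0,0]]
    - [[-10,0,0],[0,0,0]]
    - [[-10,0,0],[0,0,0]]
    - [[-10,0,0],[0,0,0]]
    - [[-10,0,0],[0,0,0]]
    - [[-10,0,0],[0,0,0]]

```text
t: 10.18
tool_pos: [0.5485, -0.0509, 0.2277]
orientation: [-2.218, -2.225, 0.0]
force: [-0.2, 1.0, -1.6]
opening: 0.0156
gripper_force: 39.8
```

```bash
python3 - <<'E'
from h import *
st();rings()
E
```

```text
t 10.18 tcp [ 0.5485 -0.0509  0.2277] xyaw 90.17 z [-1.e-04  1.e-04 -1.e+00] F [-0.2  1.  -1.6] op 0.0156 gf 39.8 q [-0.19  0.16  1.8   0.    1.19 -0.19]
blob 325 px (224, 220) 12.9 ctr [0.6223 0.281 ] mean [0.6236 0.2806 0.02  ]
blob 298 px (273, 251) 12.8 ctr [0.5484 0.1647] mean [0.548  0.1664 0.02  ]
```

Ring 2 follows the hook and is already outside. I draw it on at an angle towards open space.

Request:
apply_moves:
  series:
    - [[-6,-6,0],[0,0,0]]
    - [[-6,-7,0],[0,0,0]]
    - [[-6,-7,0],[0,0,0]]
    - [[-6,-7,0],[0,0,0]]
    - [[-6,-7,0],[0,0,0]]
    - [[-6,-7,0],[0,0,0]]
    - [[-6,-7,0],[0,0,0]]
    - [[-6,-7,0],[0,0,0]]
    - [[-6,-7,0],[0,0,0]]
    - [[-6,-7,0],[0,0,0]]
    - [[-3,-6,0],[0,0,0]]
    - [[0,0,0],[0,0,0]]

```text
t: 11.23
tool_pos: [0.4727, -0.1138, 0.2276]
orientation: [-2.219, -2.224, 0.001]
force: [-0.1, -0.7, -1.3]
opening: 0.016
gripper_force: 39.8
```

Request:
apply_moves:
  series:
    - [[4,4,0],[0,0,0]]
    - [[4,4,0],[0,0,0]]
    - [[0,0,-6],[0,0,0]]
    - [[0,0,-8],[0,0,0]]
    - [[0,0,-8],[0,0,0]]
    - [[0,0,-6],[0,0,0]]
    - [[0,0,0],[0,0,0]]
    - [[0,0,0],[0,0,0]]

```text
t: 11.9
tool_pos: [0.4821, -0.1052, 0.2566]
orientation: [2.217, 2.224, 0.001]
force: [0.6, -0.7, -2.1]
opening: 0.0157
gripper_force: 39.8
```

```bash
python3 - <<'E'
from h import *
st();rings();rodpose();s=robot.read_state()["tool_pos"];print(go(.6245,.079,s[2]))
E
```

```text
t 11.9 tcp [ 0.4821 -0.1052  0.2566] xyaw 90.18 z [ 1.7e-03 -6.0e-04 -1.0e+00] F [ 0.6 -0.7 -2.1] op 0.0157 gf 39.8 q [-0.32 -0.03  1.94 -0.    1.24 -0.32]
blob 161 px (197, 236) 45.4 ctr [0.5861 0.3428] mean [0.5962 0.3441 0.019 ]
blob 328 px (224, 220) 13.0 ctr [0.6222 0.2808] mean [0.6235 0.2808 0.0195]
blob 290 px (302, 280) 12.8 ctr [0.4817 0.0962] mean [0.4817 0.0983 0.0204]
n 232 dx slope,off [ 0.0037 -0.0017] dz [-0.0033  0.0091] far y-tcp 0.2043153034172428
[183.7 143.4  -0. ]
```

Request:
apply_moves:
  series:
    - [[0,14,2],[0,0,0]]
    - [[0,16,2],[0,0,0]]
    - [[5,16,0],[0,0,0]]
    - [[5,16,0],[0,0,0]]
    - [[5,16,0],[0,0,0]]
    - [[5,16,0],[0,0,0]]
    - [[5,16,0],[0,0,0]]
    - [[5,16,0],[0,0,0]]
    - [[5,17,0],[0,0,0]]
    - [[5,0,0],[0,0,0]]
    - [[0,0,0],[0,0,0]]
    - [[0,0,0],[0,0,0]]

```text
t: 13.0
tool_pos: [0.6239, -0.0645, 0.2508]
orientation: [-2.216, -2.224, 0.002]
force: [0.4, 0.1, -2.3]
opening: 0.0156
gripper_force: 39.8
```

Request:
apply_moves:
  series:
    - [[14,0,0],[0,0,0]]
    - [[14,0,0],[0,0,0]]
    - [[14,0,0],[0,0,0]]
    - [[14,0,0],[0,0,0]]
    - [[14,0,0],[0,0,0]]
    - [[14,0,0],[0,0,0]]
    - [[14,0,0],[0,0,0]]
    - [[14,0,0],[0,0,0]]
    - [[14,0,0],[0,0,0]]
    - [[14,0,0],[0,0,0]]
    - [[0,0,0],[0,0,0]]
    - [[0,0,0],[0,0,0]]

```text
t: 14.0
tool_pos: [0.6242, 0.0764, 0.2517]
orientation: [2.216, 2.227, -0.0]
force: [-0.4, 0.6, -1.7]
opening: 0.0154
gripper_force: 39.8
```

```bash
python3 - <<'E'
from h import *
st();p,d=rings();print(go(.6245,.079,.2275))
cv2.imwrite("pics/c5.png",cv2.resize(p[160:340,160:290],None,fx=3,fy=3,interpolation=2))
E
```

```text
t 14.0 tcp [0.6242 0.0764 0.2517] xyaw 90.27 z [-1.e-04 -2.e-04 -1.e+00] F [-0.4  0.6 -1.7] op 0.0154 gf 39.8 q [ 0.04  0.32  1.55 -0.    1.27  0.04]
blob 289 px (224, 220) 12.9 ctr [0.6225 0.2811] mean [0.622  0.2827 0.0198]
blob 297 px (302, 280) 12.8 ctr [0.4822 0.0964] mean [0.4835 0.0965 0.0202]
[ 3.4  0.3 24.1]
```

View pics/c5.png

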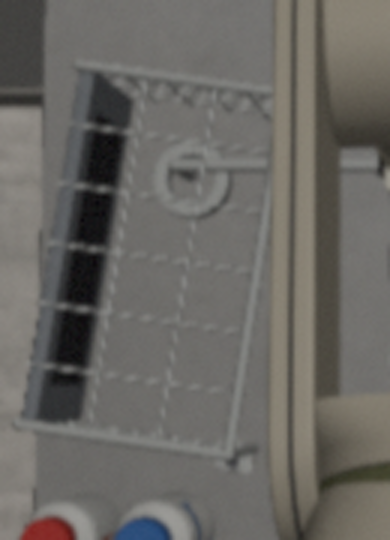

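The hook's pin at about (185,175) is inside ring 1's bore. Lower it and draw the ring out.

Request:
apply_moves:
  series:
    - [[2,0,5],[0,0,0]]
    - [[0,0,5],[0,0,0]]
    - [[0,0,5],[0,0,0]]
    - [[0,0,5],[0,0,0]]
    - [[0,0,4],[0,0,0]]
    - [[0,0,0],[0,0,0]]
    - [[0,0,0],[0,0,0]]

```text
t: 14.63
tool_pos: [0.624, 0.0772, 0.2271]
orientation: [-2.218, -2.224, 0.001]
force: [0.1, 0.3, -1.1]
opening: 0.0159
gripper_force: 39.8
```

Request:
apply_moves:
  series:
    - [[-5,0,0],[0,0,0]]
    - [[-8,0,0],[0,0,0]]
    - [[-10,0,0],[0,0,0]]
    - [[-10,0,0],[0,0,0]]
    - [[-10,0,0],[0,0,0]]
    - [[-10,0,0],[0,0,0]]
    - [[-10,0,0],[0,0,0]]
    - [[-10,0,0],[0,0,0]]
    - [[-10,0,0],[0,0,0]]
    - [[-10,0,0],[0,0,0]]
    - [[-10,0,0],[0,0,0]]
    - [[0,0,0],[0,0,0]]

```text
t: 15.63
tool_pos: [0.6245, -0.0278, 0.2278]
orientation: [2.219, 2.223, -0.001]
force: [0.0, 0.1, -1.6]
opening: 0.016
gripper_force: 39.8
```

```bash
python3 - <<'E'
from h import *
st();rings()
E
```

```text
t 15.63 tcp [ 0.6245 -0.0278  0.2278] xyaw 90.09 z [ 1.e-04 -9.e-04 -1.e+00] F [ 0.   0.1 -1.6] op 0.016 gf 39.8 q [-0.13  0.34  1.58 -0.    1.22 -0.13]
blob 153 px (197, 234) 43.2 ctr [0.5909 0.3429] mean [0.5965 0.344  0.0188]
blob 302 px (264, 220) 12.8 ctr [0.6227 0.1859] mean [0.6219 0.1868 0.0201]
blob 315 px (302, 280) 12.8 ctr [0.4817 0.0962] mean [0.4819 0.0963 0.0202]
```

Request:
apply_moves:
  series:
    - [[-8,-2,0],[0,0,0]]
    - [[-8,-3,0],[0,0,0]]
    - [[-8,-3,0],[0,0,0]]
    - [[-8,-3,0],[0,0,0]]
    - [[-8,-3,0],[0,0,0]]
    - [[-8,-4,0],[0,0,0]]
    - [[-8,-4,0],[0,0,0]]
    - [[-8,-4,0],[0,0,0]]
    - [[-8,-4,0],[0,0,0]]
    - [[-6,-4,0],[0,0,0]]
    - [[0,0,0],[0,0,0]]
    - [[0,0,0],[0,0,0]]

```text
t: 16.68
tool_pos: [0.5905, -0.1042, 0.2277]
orientation: [-2.219, -2.224, 0.0]
force: [-0.3, -0.9, -0.4]
opening: 0.0154
gripper_force: 39.8
```

Request:
apply_moves:
  series:
    - [[5,1,0],[0,0,0]]
    - [[6,1,0],[0,0,0]]
    - [[0,0,-10],[0,0,0]]
    - [[0,0,-15],[0,0,0]]
    - [[0,0,-20],[0,0,0]]
    - [[0,0,-20],[0,0,0]]
    - [[0,0,-20],[0,0,0]]
    - [[0,0,-20],[0,0,0]]
    - [[0,0,-20],[0,0,0]]
    - [[0,0,-15],[0,0,0]]
    - [[0,0,0],[0,0,0]]
    - [[0,0,0],[0,0,0]]

```text
t: 17.68
tool_pos: [0.5932, -0.0923, 0.3692]
orientation: [2.215, 2.224, 0.002]
force: [0.5, -0.2, -2.3]
opening: 0.016
gripper_force: 39.8
```

```bash
python3 - <<'E'
from h import *
st();rings();rodpose();print(go(.383,-.12,.365),go(.3815,-.2645,.365))
E
```

```text
t 17.68 tcp [ 0.5932 -0.0923  0.3692] xyaw 90.22 z [ 2.7e-03 -7.0e-04 -1.0e+00] F [ 0.5 -0.2 -2.3] op 0.016 gf 39.8 q [-0.24  0.15  1.53  0.    1.46 -0.24]
blob 157 px (198, 236) 45.5 ctr [0.5861 0.3416] mean [0.5966 0.3438 0.0193]
blob 252 px (297, 232) 12.7 ctr [0.5939 0.1081] mean [0.5875 0.1078 0.0202]
blob 315 px (302, 280) 12.8 ctr [0.4817 0.0962] mean [0.4819 0.0965 0.0203]
n 331 dx slope,off [ 0.0004 -0.0012] dz [-0.0321  0.0124] far y-tcp 0.20479314000281454
[ -26.9 -209.5    1.9] [-171.4 -211.5    1.8]
```

Request:
apply_moves:
  series:
    - [[-2,-19,0],[0,0,0]]
    - [[-2,-19,0],[0,0,0]]
    - [[-2,-19,0],[0,0,0]]
    - [[-2,-19,0],[0,0,0]]
    - [[-2,-19,0],[0,0,0]]
    - [[-2,-19,0],[0,0,0]]
    - [[-2,-19,0],[0,0,0]]
    - [[-2,-19,0],[0,0,0]]
    - [[-2,-19,0],[0,0,0]]
    - [[-2,-19,0],[0,0,0]]
    - [[-2,-19,0],[0,0,0]]
    - [[0,-2,0],[0,0,0]]

```text
t: 18.78
tool_pos: [0.3796, -0.1153, 0.366]
orientation: [-2.216, -2.222, 0.003]
force: [-0.9, 0.5, -1.2]
opening: 0.0155
gripper_force: 39.8
```

Request:
apply_moves:
  series:
    - [[-15,0,0],[0,0,0]]
    - [[-15,0,0],[0,0,0]]
    - [[-15,0,0],[0,0,0]]
    - [[-15,0,0],[0,0,0]]
    - [[-15,0,0],[0,0,0]]
    - [[-15,0,0],[0,0,0]]
    - [[-15,0,0],[0,0,0]]
    - [[-15,0,0],[0,0,0]]
    - [[-15,0,0],[0,0,0]]
    - [[-14,0,0],[0,0,0]]
    - [[0,0,0],[0,0,0]]
    - [[0,0,0],[0,0,0]]

```text
t: 19.78
tool_pos: [0.3823, -0.2647, 0.3669]
orientation: [-2.218, -2.222, -0.0]
force: [-0.1, -0.4, -1.0]
opening: 0.0154
gripper_force: 39.8
```

```bash
python3 - <<'E'
from h import *
st();rodpose();print(go(.3815,-.2645,.2835))
c=robot.calibration("wrist");p,d=robot.read_camera("wrist");cv2.imwrite("pics/w3.png",p)
E
```

```text
t 19.78 tcp [ 0.3823 -0.2647  0.3669] xyaw 90.11 z [-0.0011  0.0013 -1.    ] F [-0.1 -0.4 -1. ] op 0.0154 gf 39.8 q [-0.72 -0.22  1.9   0.    1.47 -0.72]
n 395 dx slope,off [ 0.0122 -0.0024] dz [-0.0344  0.0127] far y-tcp 0.20613013817086578
[-0.4 -0.7 83.5]
```

View pics/w3.png

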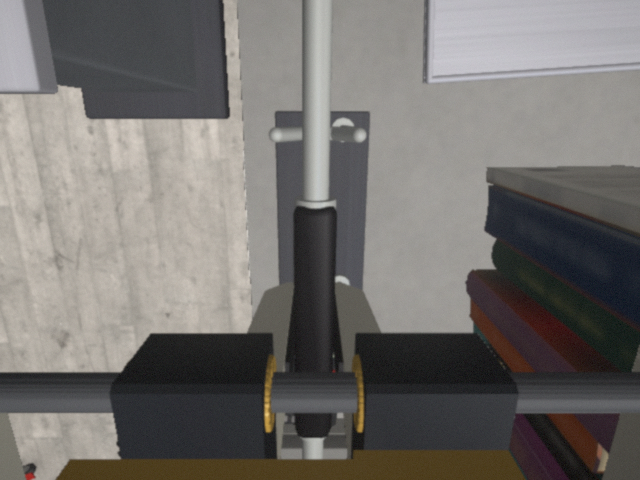

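The view matches the one taken just after lifting, with the rod centred over the hook arms at columns 275–360, row 133. I lower it slowly.

Request:
apply_moves:
  series:
    - [[0,0,8],[0,0,0]]
    - [[0,0,8],[0,0,0]]
    - [[0,0,8],[0,0,0]]
    - [[0,0,8],[0,0,0]]
    - [[0,0,8],[0,0,0]]
    - [[0,0,8],[0,0,0]]
    - [[0,0,8],[0,0,0]]
    - [[0,0,7],[0,0,0]]
    - [[0,0,6],[0,0,0]]
    - [[0,0,5],[0,0,0]]
    - [[0,0,4],[0,0,0]]
    - [[0,0,3],[0,0,0]]

```text
t: 20.88
tool_pos: [0.3822, -0.2644, 0.2863]
orientation: [-2.218, -2.225, 0.0]
force: [-0.3, -0.2, -1.6]
opening: 0.0158
gripper_force: 39.8
```

Request:
apply_moves:
  series:
    - [[0,0,1],[0,0,0]]
    - [[0,0,1],[0,0,0]]
    - [[0,0,0],[0,0,0]]
    - [[0,0,0],[0,0,0]]

```text
t: 21.22
tool_pos: [0.3823, -0.2645, 0.285]
orientation: [2.218, 2.224, 0.0]
force: [-0.1, 0.8, -2.0]
opening: 0.0153
gripper_force: 39.8
```

```bash
python3 - <<'E'
from h import *
st();rodpose()
E
```

```text
t 21.22 tcp [ 0.3823 -0.2645  0.285 ] xyaw 90.17 z [ 4.e-04 -3.e-04 -1.e+00] F [-0.1  0.8 -2. ] op 0.0153 gf 39.8 q [-0.72 -0.15  1.99  0.    1.3  -0.72]
n 312 dx slope,off [ 0.006  -0.0017] dz [-0.0315  0.0124] far y-tcp 0.20603986862492396
```

Request:
apply_moves:
  series:
    - [[0,0,1],[0,0,0]]
    - [[0,0,1],[0,0,0]]
    - [[0,0,0],[0,0,0]]
    - [[0,0,0],[0,0,0]]

```text
t: 21.6
tool_pos: [0.3823, -0.2644, 0.2828]
orientation: [2.218, 2.225, 0.0]
force: [0.4, 0.1, -0.1]
opening: 0.0157
gripper_force: 39.8
```

Request:
apply_moves:
  series:
    - [[0,0,0],[0,0,0]]
    - [[0,0,0],[0,0,0]]
    - [[0,0,0],[0,0,0]]
    - [[0,0,0],[0,0,0]]
    - [[0,0,0],[0,0,0]]
    - [[0,0,0],[0,0,0]]
    - [[0,0,0],[0,0,0]]
    - [[0,0,0],[0,0,0]]
    - [[0,0,0],[0,0,0]]
    - [[0,0,0],[0,0,0]]
  claw: 0.9

```text
t: 22.43
tool_pos: [0.3822, -0.2644, 0.2827]
orientation: [-2.218, -2.225, 0.0]
force: [0.6, 0.3, 0.1]
opening: 0.0778
gripper_force: 0.0
```

Request:
apply_moves:
  series:
    - [[0,0,-6],[0,0,0]]
    - [[0,0,-10],[0,0,0]]
    - [[0,0,-15],[0,0,0]]
    - [[0,0,-15],[0,0,0]]
    - [[0,0,-15],[0,0,0]]
    - [[0,0,-15],[0,0,0]]
    - [[0,0,-15],[0,0,0]]
    - [[0,0,-15],[0,0,0]]
    - [[0,0,0],[0,0,0]]
    - [[0,0,0],[0,0,0]]

```text
t: 23.27
tool_pos: [0.3825, -0.2646, 0.3902]
orientation: [2.216, 2.223, 0.0]
force: [1.0, 0.1, -0.1]
opening: 0.0838
gripper_force: 0.0
```

```bash
python3 - <<'E'
from h import *
st();c=robot.calibration("wrist");p,d=robot.read_camera("wrist");cv2.imwrite("pics/w4.png",p)
W=cloud("wrist",d,c);m=(abs(W[...,2]-.127)<.02)&(p.max(2)<70)&(W[...,1]<-.19)&(W[...,1]>-.34)&(abs(W[...,0]-.383)<.02)
P=W[m];print(m.sum(),P.min(0).round(3),P.max(0).round(3),P.mean(0).round(3))
m=(abs(W[...,0]-.383)<.02)&(abs(W[...,2]-.12)<.015)&(W[...,1]>-.18);P=W[m];print(P.mean(0).round(3),np.polyfit(P[:,1],P[:,2],1))
E
```

```text
t 23.27 tcp [ 0.3825 -0.2646  0.3902] xyaw 90.17 z [ 0.0023 -0.002  -1.    ] F [ 1.   0.1 -0.1] op 0.0838 gf 0.0 q [-0.72 -0.24  1.87  0.    1.51 -0.72]
3452 [ 0.368 -0.328  0.107] [ 0.401 -0.211  0.131] [ 0.381 -0.259  0.128]
[ 0.382 -0.148  0.124] [-0.00020144  0.12393826]
```

View pics/w4.png

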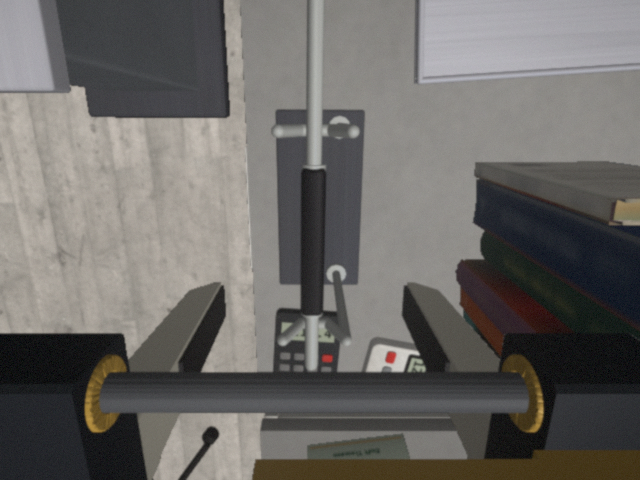

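The rod hangs level on both hooks, with its bar at column 313 resting in both U's. Next I move over ring 1 and look from close up.

Request:
apply_moves:
  series:
    - [[31,0,0],[0,0,0]]
    - [[31,0,0],[0,0,0]]
    - [[31,21,0],[0,0,0]]
    - [[31,21,0],[0,0,0]]
    - [[31,21,0],[0,0,0]]
    - [[31,21,0],[0,0,0]]
    - [[31,21,0],[0,0,0]]
    - [[31,21,0],[0,0,0]]
    - [[31,21,0],[0,0,0]]
    - [[31,21,0],[0,0,0]]
    - [[31,21,0],[0,0,0]]
    - [[31,21,0],[0,0,0]]
  claw: 1

```text
t: 24.32
tool_pos: [0.5915, 0.1101, 0.3869]
orientation: [-2.217, -2.224, 0.003]
force: [-0.2, -0.6, 0.2]
opening: 0.0932
gripper_force: 0.0
```

Request:
apply_moves:
  series:
    - [[0,0,0],[0,0,0]]
    - [[0,0,0],[0,0,0]]
    - [[0,0,0],[0,0,0]]

```text
t: 24.57
tool_pos: [0.5907, 0.1081, 0.3872]
orientation: [-2.216, -2.224, 0.004]
force: [0.5, -0.4, -0.1]
opening: 0.0929
gripper_force: 0.0
```

```bash
cat >> h.py <<'E'
def wrings():
    c=robot.calibration("wrist");p,d=robot.read_camera("wrist");W=cloud("wrist",d,c)
    X,Y,Z=W[...,0],W[...,1],W[...,2];m=((Z>.013)&(Z<.028)&(X>.4)&(X<.68)&(Y>-.2)&(Y<.2)).astype(np.uint8)
    n,l,s,_=cv2.connectedComponentsWithStats(m)
    for i in range(1,n):
        if s[i,4]>800:
            P=W[l==i];A=np.c_[2*P[:,:2],np.ones(len(P))];e=(P[:,:2].min(0)+P[:,:2].max(0))/2
            print("w",s[i,4],"mid",e.round(4),"mean",P.mean(0).round(4),"ext",np.ptp(P[:,:2],axis=0).round(3))
    return p,d
E
python3 - <<'E'
from h import *
st();rings();p,d=wrings();cv2.imwrite("pics/w5.png",p)
E
```

```text
t 24.57 tcp [0.5907 0.1081 0.3872] xyaw 90.2 z [-2.6e-03 -6.0e-04 -1.0e+00] F [ 0.5 -0.4 -0.1] op 0.0929 gf 0.0 q [ 0.1   0.14  1.51 -0.    1.49  0.09]
blob 139 px (194, 237) 43.5 ctr [0.5826 0.3486] mean [0.5801 0.3465 0.0184]
blob 304 px (302, 280) 12.8 ctr [0.4817 0.0962] mean [0.4806 0.0964 0.0203]
w 1988 mid [0.5952 0.1089] mean [0.5952 0.1099 0.0198] ext [0.058 0.059]
w 2039 mid [0.4831 0.0978] mean [0.4833 0.0985 0.0195] ext [0.059 0.059]
w 1303 mid [ 0.5758 -0.0381] mean [ 0.5931 -0.0229  0.017 ] ext [0.201 0.054]
w 1340 mid [ 0.5738 -0.1343] mean [ 0.5704 -0.1405  0.0164] ext [0.212 0.035]
```

View pics/w5.png

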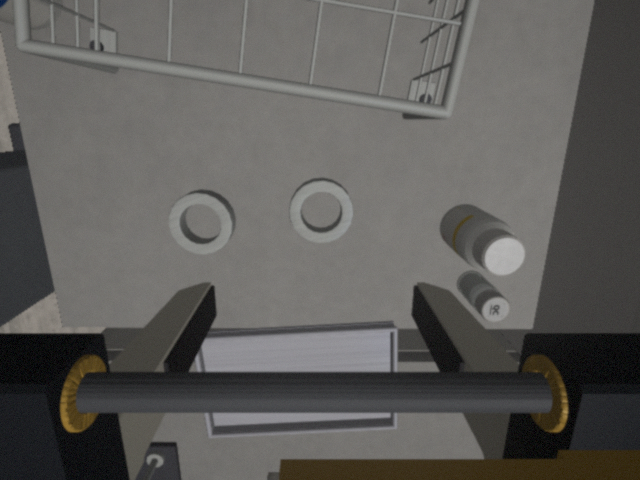

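Two rings are seen, ring 1 at (322,210) and ring 2 at (202,222). Both are well clear of the guard and of the std bottle.

Request:
apply_moves:
  series:
    - [[0,4,18],[0,0,0]]
    - [[1,0,18],[0,0,0]]
    - [[0,0,18],[0,0,0]]
    - [[0,0,18],[0,0,0]]
    - [[0,0,18],[0,0,0]]
    - [[0,0,18],[0,0,0]]
    - [[0,0,18],[0,0,0]]
    - [[0,0,18],[0,0,0]]
    - [[0,0,18],[0,0,0]]
    - [[0,0,12],[0,0,0]]
    - [[0,0,8],[0,0,0]]
    - [[0,0,0],[0,0,0]]

```text
t: 25.67
tool_pos: [0.5942, 0.1085, 0.205]
orientation: [-2.218, -2.222, 0.003]
force: [-0.4, -0.2, -0.6]
opening: 0.093
gripper_force: 0.0
```

Request:
apply_moves:
  series:
    - [[0,0,4],[0,0,0]]
    - [[0,0,3],[0,0,0]]
    - [[0,0,0],[0,0,0]]
    - [[0,0,0],[0,0,0]]

```text
t: 26.0
tool_pos: [0.5954, 0.1093, 0.2004]
orientation: [2.218, 2.224, 0.001]
force: [-0.8, 1.0, 0.7]
opening: 0.0926
gripper_force: 0.0
```

```bash
python3 -c "
from h import *
st();print(go(.595,.109,.191))"
```

```text
t 26.0 tcp [0.5954 0.1093 0.2004] xyaw 90.17 z [ 9.e-04  1.e-04 -1.e+00] F [-0.8  1.   0.7] op 0.0926 gf 0.0 q [ 0.1   0.33  1.65 -0.    1.16  0.09]
[-0.3 -0.4  9.4]
```

Request:
apply_moves:
  series:
    - [[0,0,4],[0,0,0]]
    - [[0,0,4],[0,0,0]]
    - [[0,0,1],[0,0,0]]
    - [[0,0,0],[0,0,0]]
    - [[0,0,0],[0,0,0]]

```text
t: 26.42
tool_pos: [0.595, 0.1093, 0.1905]
orientation: [-2.218, -2.225, 0.001]
force: [-0.7, 0.6, -0.6]
opening: 0.0931
gripper_force: 0.0
```

Request:
apply_moves:
  series:
    - [[0,0,0],[0,0,0]]
    - [[0,0,0],[0,0,0]]
    - [[0,0,0],[0,0,0]]
    - [[0,0,0],[0,0,0]]
    - [[0,0,0],[0,0,0]]
    - [[0,0,0],[0,0,0]]
    - [[0,0,0],[0,0,0]]
    - [[0,0,0],[0,0,0]]
    - [[0,0,0],[0,0,0]]
    - [[0,0,0],[0,0,0]]
    - [[0,0,0],[0,0,0]]
  claw: 0
  newtons: 25

```text
t: 27.33
tool_pos: [0.5952, 0.1092, 0.1908]
orientation: [2.218, 2.225, 0.0]
force: [1.0, -0.1, 1.0]
opening: 0.0584
gripper_force: 24.9
```

Request:
apply_moves:
  series:
    - [[0,0,-5],[0,0,0]]
    - [[0,0,-10],[0,0,0]]
    - [[0,0,-10],[0,0,0]]
    - [[0,0,-10],[0,0,0]]
    - [[0,0,-10],[0,0,0]]
    - [[0,0,-10],[0,0,0]]
    - [[0,0,-10],[0,0,0]]
    - [[0,0,-5],[0,0,0]]
    - [[0,0,0],[0,0,0]]
    - [[0,0,0],[0,0,0]]

```text
t: 28.17
tool_pos: [0.5952, 0.1093, 0.2611]
orientation: [2.218, 2.224, 0.001]
force: [-0.2, -0.3, -0.6]
opening: 0.0587
gripper_force: 24.9
```

```bash
python3 -c "
from h import *
st();s=robot.read_state()['tool_pos'];print(go(.615,-.080,s[2]))
p,d=robot.read_camera('top');W=cloud('top',cv2.imread('pics/top0.png')[...,0]*0.+np.load('pics/top0.npy'));
m=((W[...,2]>.012)&(W[...,2]<.025)&(W[...,0]>.44)&(W[...,0]<.70)&(W[...,1]>-.18)&(W[...,1]<.01)).astype(np.uint8)
n,l,a,_=cv2.connectedComponentsWithStats(m);i=1+a[1:,4].argmax();r=cv2.minAreaRect(W[l==i][:,:2].astype(np.float32)*1000);print(a[i],r)"
```

```text
t 28.17 tcp [0.5952 0.1093 0.2611] xyaw 90.17 z [ 7.e-04  1.e-04 -1.e+00] F [-0.2 -0.3 -0.6] op 0.0587 gf 24.9 q [ 0.1   0.25  1.62 -0.    1.27  0.09]
[-189.3   19.2    0. ]
[349 195  61  94 728] ((571.3988037109375, -82.97225189208984), (214.1602020263672, 128.9007568359375), 3.4893956184387207)
```

Request:
apply_moves:
  series:
    - [[-19,2,0],[0,0,0]]
    - [[-19,2,0],[0,0,0]]
    - [[-19,2,0],[0,0,0]]
    - [[-19,2,0],[0,0,0]]
    - [[-19,2,0],[0,0,0]]
    - [[-19,2,0],[0,0,0]]
    - [[-19,2,0],[0,0,0]]
    - [[-19,2,0],[0,0,0]]
    - [[-19,2,0],[0,0,0]]
    - [[-18,1,0],[0,0,0]]
    - [[0,0,0],[0,0,0]]
    - [[0,0,0],[0,0,0]]

```text
t: 29.22
tool_pos: [0.6143, -0.0804, 0.2597]
orientation: [-2.219, -2.222, 0.001]
force: [0.9, 0.6, -1.2]
opening: 0.0582
gripper_force: 24.9
```

Request:
apply_moves:
  series:
    - [[0,0,8],[0,0,0]]
    - [[0,0,8],[0,0,0]]
    - [[0,0,8],[0,0,0]]
    - [[0,0,8],[0,0,0]]
    - [[0,0,8],[0,0,0]]
    - [[0,0,8],[0,0,0]]
    - [[0,0,6],[0,0,0]]
    - [[0,0,4],[0,0,0]]
    - [[0,0,2],[0,0,0]]
    - [[0,0,0],[0,0,0]]
    - [[0,0,0],[0,0,0]]

```text
t: 30.13
tool_pos: [0.6148, -0.0798, 0.2009]
orientation: [2.218, 2.224, 0.0]
force: [0.3, 0.9, -0.7]
opening: 0.0581
gripper_force: 24.9
```

```bash
python3 -c "
from h import *
st();print(go(.615,-.080,.196))"
```

```text
t 30.13 tcp [ 0.6148 -0.0798  0.2009] xyaw 90.17 z [ 3.e-04 -1.e-04 -1.e+00] F [ 0.3  0.9 -0.7] op 0.0581 gf 24.9 q [-0.21  0.36  1.6   0.    1.17 -0.21]
[-0.2  0.2  4.9]
```

Request:
apply_moves:
  series:
    - [[0,0,2],[0,0,0]]
    - [[0,0,2],[0,0,0]]
    - [[0,0,1],[0,0,0]]
    - [[0,0,0],[0,0,0]]

```text
t: 30.47
tool_pos: [0.6146, -0.0797, 0.1955]
orientation: [-2.218, -2.225, 0.0]
force: [0.1, -0.6, -0.8]
opening: 0.0585
gripper_force: 24.9
```

Request:
apply_moves:
  series:
    - [[0,0,0],[0,0,0]]
    - [[0,0,0],[0,0,0]]
    - [[0,0,0],[0,0,0]]
    - [[0,0,0],[0,0,0]]
    - [[0,0,0],[0,0,0]]
    - [[0,0,0],[0,0,0]]
  claw: 0.74

```text
t: 30.97
tool_pos: [0.6147, -0.0797, 0.1959]
orientation: [2.218, 2.225, 0.0]
force: [0.7, 0.5, 0.1]
opening: 0.0688
gripper_force: 0.0
```

Request:
apply_moves:
  series:
    - [[0,0,-5],[0,0,0]]
    - [[0,0,-15],[0,0,0]]
    - [[0,0,-20],[0,0,0]]
    - [[0,0,-30],[0,0,0]]
    - [[0,0,-30],[0,0,0]]
    - [[0,0,-30],[0,0,0]]
    - [[0,0,-20],[0,0,0]]
    - [[0,0,-10],[0,0,0]]
    - [[0,0,0],[0,0,0]]
    - [[0,0,0],[0,0,0]]

```text
t: 31.8
tool_pos: [0.6146, -0.0797, 0.3554]
orientation: [2.218, 2.225, 0.0]
force: [-0.7, -0.2, 0.1]
opening: 0.0688
gripper_force: 0.0
```

```bash
python3 -c "
from h import *
st();rings();wrings();s=robot.read_state()['tool_pos'];print(go(.4830,.0975,s[2]))"
```

```text
t 31.8 tcp [ 0.6146 -0.0797  0.3554] xyaw 90.17 z [ 2.e-04 -1.e-04 -1.e+00] F [-0.7 -0.2  0.1] op 0.0688 gf 0.0 q [-0.21  0.21  1.49 -0.    1.44 -0.21]
blob 155 px (196, 234) 42.0 ctr [0.5909 0.3464] mean [0.5987 0.3439 0.0184]
blob 312 px (302, 280) 12.8 ctr [0.4817 0.0962] mean [0.4817 0.0965 0.0203]
w 1379 mid [0.4834 0.0768] mean [0.4851 0.0764 0.0195] ext [0.055 0.02 ]
w 5289 mid [ 0.571 -0.082] mean [ 0.5716 -0.0744  0.017 ] ext [0.218 0.14 ]
w 2572 mid [ 0.6131 -0.0801] mean [ 0.6131 -0.0792  0.0234] ext [0.059 0.059]
[ 177.4 -130.5    0.6]
```

Ring 1 lies flat in the tray. Now ring 2.

Request:
apply_moves:
  series:
    - [[17,-13,0],[0,0,0]]
    - [[17,-13,0],[0,0,0]]
    - [[17,-13,0],[0,0,0]]
    - [[17,-13,0],[0,0,0]]
    - [[17,-13,0],[0,0,0]]
    - [[17,-13,0],[0,0,0]]
    - [[17,-13,0],[0,0,0]]
    - [[17,-13,0],[0,0,0]]
    - [[17,-13,0],[0,0,0]]
    - [[17,-13,0],[0,0,0]]
    - [[7,0,0],[0,0,0]]
    - [[0,0,0],[0,0,0]]
  claw: 1

```text
t: 32.9
tool_pos: [0.4834, 0.0981, 0.3541]
orientation: [-2.215, -2.226, 0.003]
force: [-1.2, -0.5, -0.0]
opening: 0.0927
gripper_force: 0.0
```

```bash
python3 -c "
from h import *
st();wrings();print(go(.4830,.0975,.191))"
```

```text
t 32.9 tcp [0.4834 0.0981 0.3541] xyaw 90.28 z [-2.4e-03  1.0e-04 -1.0e+00] F [-1.2 -0.5 -0. ] op 0.0927 gf 0.0 q [ 0.1  -0.13  1.84  0.    1.43  0.09]
w 2406 mid [0.4827 0.0974] mean [0.4826 0.0983 0.0198] ext [0.059 0.059]
w 931 mid [ 0.5241 -0.0337] mean [ 0.5167 -0.0248  0.017 ] ext [0.125 0.033]
w 2655 mid [ 0.5589 -0.121 ] mean [ 0.5576 -0.1277  0.0195] ext [0.185 0.062]
[  0.3  -0.7 163.5]
```

Request:
apply_moves:
  series:
    - [[0,0,16],[0,0,0]]
    - [[0,0,16],[0,0,0]]
    - [[0,0,16],[0,0,0]]
    - [[0,0,16],[0,0,0]]
    - [[0,0,16],[0,0,0]]
    - [[0,0,16],[0,0,0]]
    - [[0,0,16],[0,0,0]]
    - [[0,0,16],[0,0,0]]
    - [[0,0,12],[0,0,0]]
    - [[0,0,8],[0,0,0]]
    - [[0,0,4],[0,0,0]]
    - [[0,0,0],[0,0,0]]

```text
t: 33.95
tool_pos: [0.484, 0.0966, 0.2028]
orientation: [-2.218, -2.224, 0.002]
force: [-0.5, 0.1, 0.4]
opening: 0.093
gripper_force: 0.0
```

Request:
apply_moves:
  series:
    - [[0,0,4],[0,0,0]]
    - [[0,0,4],[0,0,0]]
    - [[0,0,0],[0,0,0]]
    - [[0,0,0],[0,0,0]]

```text
t: 34.28
tool_pos: [0.4842, 0.097, 0.1959]
orientation: [2.218, 2.225, 0.0]
force: [-0.2, 0.3, 0.0]
opening: 0.0927
gripper_force: 0.0
```

```bash
python3 -c "
from h import *
st();print(go(.4830,.0975,.191))"
```

```text
t 34.28 tcp [0.4842 0.097  0.1959] xyaw 90.18 z [ 3.e-04  0.e+00 -1.e+00] F [-0.2  0.3  0. ] op 0.0927 gf 0.0 q [ 0.09  0.06  1.97 -0.    1.11  0.09]
[ 0.5 -1.2  4.9]
```

Request:
apply_moves:
  series:
    - [[0,-1,3],[0,0,0]]
    - [[0,0,2],[0,0,0]]
    - [[0,0,0],[0,0,0]]
    - [[0,0,0],[0,0,0]]

```text
t: 34.62
tool_pos: [0.483, 0.0969, 0.1906]
orientation: [-2.218, -2.225, 0.0]
force: [-0.3, -0.1, 0.2]
opening: 0.093
gripper_force: 0.0
```

Request:
apply_moves:
  series:
    - [[0,0,0],[0,0,0]]
    - [[0,0,0],[0,0,0]]
    - [[0,0,0],[0,0,0]]
    - [[0,0,0],[0,0,0]]
    - [[0,0,0],[0,0,0]]
    - [[0,0,0],[0,0,0]]
    - [[0,0,0],[0,0,0]]
    - [[0,0,0],[0,0,0]]
    - [[0,0,0],[0,0,0]]
    - [[0,0,0],[0,0,0]]
    - [[0,0,0],[0,0,0]]
  claw: 0
  newtons: 25

```text
t: 35.53
tool_pos: [0.4832, 0.0969, 0.1908]
orientation: [2.218, 2.225, 0.0]
force: [0.6, 0.1, 0.4]
opening: 0.0588
gripper_force: 24.9
```

Request:
apply_moves:
  series:
    - [[0,0,-5],[0,0,0]]
    - [[0,0,-10],[0,0,0]]
    - [[0,0,-10],[0,0,0]]
    - [[0,0,-10],[0,0,0]]
    - [[0,0,-10],[0,0,0]]
    - [[0,0,-10],[0,0,0]]
    - [[0,0,-10],[0,0,0]]
    - [[0,0,-5],[0,0,0]]
    - [[0,0,0],[0,0,0]]
    - [[0,0,0],[0,0,0]]

```text
t: 36.37
tool_pos: [0.4832, 0.097, 0.2611]
orientation: [2.218, 2.224, 0.001]
force: [-0.5, -0.3, -1.5]
opening: 0.0584
gripper_force: 24.9
```

```bash
python3 -c "
from h import *
st();s=robot.read_state()['tool_pos'];print(go(.526,-.087,s[2]))"
```

```text
t 36.37 tcp [0.4832 0.097  0.2611] xyaw 90.17 z [ 7.e-04  1.e-04 -1.e+00] F [-0.5 -0.3 -1.5] op 0.0584 gf 24.9 q [ 0.09 -0.04  1.94  0.    1.25  0.09]
[-184.1   42.2    0. ]
```

Request:
apply_moves:
  series:
    - [[-18,4,0],[0,0,0]]
    - [[-18,4,0],[0,0,0]]
    - [[-18,4,0],[0,0,0]]
    - [[-18,4,0],[0,0,0]]
    - [[-18,4,0],[0,0,0]]
    - [[-18,4,0],[0,0,0]]
    - [[-18,4,0],[0,0,0]]
    - [[-18,4,0],[0,0,0]]
    - [[-18,5,0],[0,0,0]]
    - [[-22,5,0],[0,0,0]]
    - [[0,0,0],[0,0,0]]
    - [[0,0,0],[0,0,0]]

```text
t: 37.37
tool_pos: [0.5254, -0.0877, 0.2598]
orientation: [-2.219, -2.221, 0.001]
force: [-0.1, 0.7, -0.4]
opening: 0.0584
gripper_force: 24.9
```

Request:
apply_moves:
  series:
    - [[0,0,8],[0,0,0]]
    - [[0,0,8],[0,0,0]]
    - [[0,0,8],[0,0,0]]
    - [[0,0,8],[0,0,0]]
    - [[0,0,8],[0,0,0]]
    - [[0,0,7],[0,0,0]]
    - [[0,0,5],[0,0,0]]
    - [[0,0,4],[0,0,0]]
    - [[0,0,2],[0,0,0]]
    - [[0,0,0],[0,0,0]]
    - [[0,0,0],[0,0,0]]

```text
t: 38.28
tool_pos: [0.5259, -0.0862, 0.2098]
orientation: [-2.215, -2.224, 0.001]
force: [-46.8, 13.4, 80.7]
opening: 0.0586
gripper_force: 66.0
```

```bash
python3 -c "
from h import *
st();print(go(.526,-.087,.196))"
```

```text
t 38.28 tcp [ 0.5259 -0.0862  0.2098] xyaw 90.24 z [-0.0024  0.0011 -1.    ] F [-46.8  13.4  80.7] op 0.0586 gf 66.0 q [-0.26  0.14  1.85  0.    1.15 -0.26]
[-0.8  0.1 13.8]
```

Contact was made too early: the tips are at the height of a ring's top. I lift at once and look.

Request:
apply_moves:
  series:
    - [[0,0,-10],[0,0,0]]
    - [[0,0,-20],[0,0,0]]
    - [[0,0,-20],[0,0,0]]
    - [[0,0,-20],[0,0,0]]
    - [[0,0,-20],[0,0,0]]
    - [[0,0,-20],[0,0,0]]
    - [[0,0,-10],[0,0,0]]
    - [[-20,0,0],[0,0,0]]
    - [[-20,0,0],[0,0,0]]
    - [[-20,0,0],[0,0,0]]
    - [[0,0,0],[0,0,0]]
    - [[0,0,0],[0,0,0]]

```text
t: 39.28
tool_pos: [0.5257, -0.1476, 0.3218]
orientation: [-2.219, -2.222, 0.0]
force: [-0.2, 0.5, -1.4]
opening: 0.0592
gripper_force: 24.9
```

```bash
python3 - <<'E'
from h import *
st();p,d=wrings();cv2.imwrite("pics/w6.png",p);st()
E
```

```text
t 39.28 tcp [ 0.5257 -0.1476  0.3218] xyaw 90.07 z [-1.e-03  5.e-04 -1.e+00] F [-0.2  0.5 -1.4] op 0.0592 gf 24.9 q [-0.37  0.04  1.74  0.    1.37 -0.37]
w 8455 mid [ 0.5708 -0.0821] mean [ 0.5753 -0.0743  0.0171] ext [0.218 0.141]
w 3458 mid [ 0.5706 -0.1073] mean [ 0.5706 -0.1064  0.0235] ext [0.06 0.06]
t 39.33 tcp [ 0.5257 -0.1469  0.3218] xyaw 90.12 z [-1.1e-03  8.0e-04 -1.0e+00] F [ 0.3 -0.2 -1.2] op 0.0588 gf 24.9 q [-0.37  0.04  1.74  0.    1.37 -0.37]
```

View pics/w6.png

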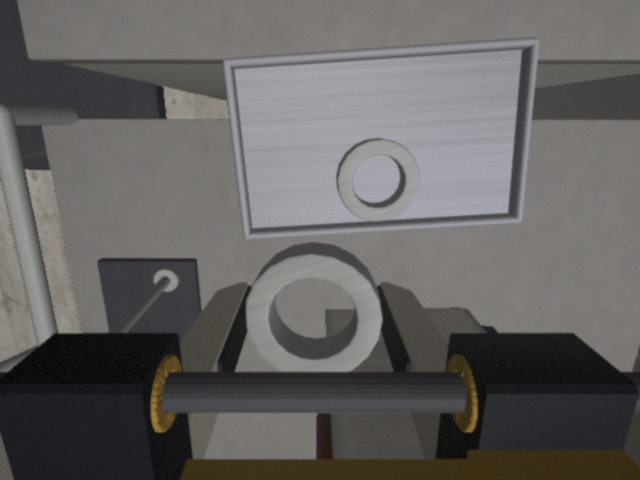

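Ring 1 was knocked to about (0.571,-0.107), shown at (378,180). It lies flat in the tray's middle, where a finger came down on it. Ring 2 is still held level. I turn the fingers to run across the tray and will place ring 2 at its far end.

Request:
apply_moves:
  series:
    - [[20,5,0],[0,0,0]]
    - [[20,10,0],[0,0,0]]
    - [[20,10,0],[0,0,0]]
    - [[15,10,0],[0,0,0]]
    - [[0,10,0],[0,0,0]]
    - [[0,0,0],[0,0,0]]
    - [[0,0,0],[0,0,0]]

```text
t: 39.92
tool_pos: [0.5706, -0.0709, 0.3222]
orientation: [-2.216, -2.226, 0.001]
force: [-0.5, -0.8, -1.2]
opening: 0.0587
gripper_force: 24.9
```

Request:
apply_moves:
  series:
    - [[0,0,0],[0,0,0.124]]
    - [[0,0,0],[0,0,0.124]]
    - [[0,0,0],[0,0,0.124]]
    - [[0,0,0],[0,0,0.124]]
    - [[0,0,0],[0,0,0.124]]
    - [[0,0,0],[0,0,0.124]]
    - [[0,0,0],[0,0,0.124]]
    - [[0,0,0],[0,0,0.124]]
    - [[0,0,0],[0,0,0.124]]
    - [[0,0,0],[0,0,0.124]]
    - [[0,0,0],[0,0,0.124]]
    - [[0,0,0],[0,0,0.124]]

```text
t: 40.92
tool_pos: [0.5699, -0.0721, 0.3224]
orientation: [-3.139, -0.124, 0.001]
force: [-0.5, -0.4, -1.0]
opening: 0.0587
gripper_force: 24.9
```

Request:
apply_moves:
  series:
    - [[0,0,0],[0,0,0.02]]
    - [[0,0,0],[0,0,0]]
    - [[0,0,0],[0,0,0]]

```text
t: 41.17
tool_pos: [0.5703, -0.072, 0.3226]
orientation: [-3.14, -0.109, 0.0]
force: [0.5, -0.5, -1.0]
opening: 0.0584
gripper_force: 24.9
```

```bash
python3 - <<'E'
from h import *
st();s=robot.read_state()["tool_pos"];print(go(.636,-.0785,s[2]))
c=robot.calibration("wrist");p,d=wrings();cv2.imwrite("pics/w7.png",p)
W=cloud("wrist",d,c);z0=s[2]-.167
m=(abs(W[...,2]-z0)<.03)&(np.hypot(W[...,0]-s[0],W[...,1]-s[1])<.045);P=W[m];Z=P[:,2]
P=P[(Z>np.percentile(Z,50)-.006)];print(len(P),P.mean(0)-s,np.percentile(P,[1,99],axis=0).round(4))
E
```

```text
t 41.17 tcp [ 0.5703 -0.072   0.3226] xyaw 3.97 z [-3.e-04  1.e-04 -1.e+00] F [ 0.5 -0.5 -1. ] op 0.0584 gf 24.9 q [-0.21  0.12  1.66 -0.    1.37  1.29]
[65.1 11.1 -0. ]
w 4941 mid [ 0.5996 -0.0805] mean [ 0.6273 -0.0787  0.0171] ext [0.161 0.137]
w 2649 mid [ 0.5721 -0.1073] mean [ 0.5767 -0.109   0.0231] ext [0.058 0.06 ]
13562 [ 0.0025686   0.00075907 -0.16303565] [[ 0.5443 -0.1134  0.1488]
 [ 0.5974 -0.0284  0.1849]]
```

View pics/w7.png

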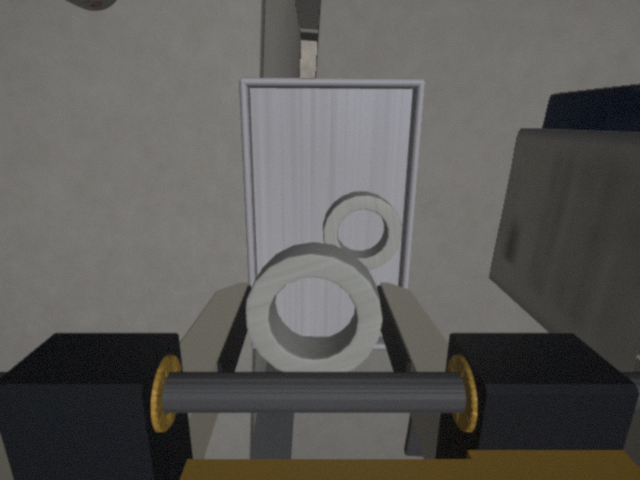

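Ring 2 is held level and the fingers are now in line with the tray, with ring 1 at (362,230). I move to the far end and lower in stages.

Request:
apply_moves:
  series:
    - [[13,2,0],[0,0,0]]
    - [[13,3,0],[0,0,0]]
    - [[13,3,0],[0,0,0]]
    - [[13,3,0],[0,0,0]]
    - [[13,0,0],[0,0,0]]
    - [[0,0,20],[0,0,0]]
    - [[0,0,20],[0,0,0]]
    - [[0,0,20],[0,0,0]]
    - [[0,0,20],[0,0,0]]
    - [[0,0,10],[0,0,0]]
    - [[0,0,0],[0,0,0]]
    - [[0,0,0],[0,0,0]]

```text
t: 42.22
tool_pos: [0.6361, -0.0785, 0.2325]
orientation: [-3.14, -0.105, 0.002]
force: [0.2, -0.7, -1.4]
opening: 0.0588
gripper_force: 24.9
```

```bash
python3 -c "
from h import *
st();wrings();print(go(.636,-.0785,.196))"
```

```text
t 42.22 tcp [ 0.6361 -0.0785  0.2325] xyaw 3.83 z [-1.2e-03  3.0e-04 -1.0e+00] F [ 0.2 -0.7 -1.4] op 0.0588 gf 24.9 q [-0.2   0.38  1.52  0.    1.24  1.3 ]
w 4770 mid [ 0.645  -0.0778] mean [ 0.661  -0.0744  0.0172] ext [0.07  0.132]
[-0.7 -0.2 37.8]
```

Request:
apply_moves:
  series:
    - [[-1,0,5],[0,0,0]]
    - [[0,0,5],[0,0,0]]
    - [[0,0,4],[0,0,0]]
    - [[0,0,4],[0,0,0]]
    - [[0,0,0],[0,0,0]]

```text
t: 42.68
tool_pos: [0.6348, -0.0785, 0.2136]
orientation: [-3.14, -0.103, 0.002]
force: [-0.2, -0.6, -0.8]
opening: 0.0588
gripper_force: 24.9
```

Request:
apply_moves:
  series:
    - [[0,0,4],[0,0,0]]
    - [[0,0,4],[0,0,0]]
    - [[0,0,4],[0,0,0]]
    - [[0,0,0],[0,0,0]]

```text
t: 43.02
tool_pos: [0.6348, -0.0785, 0.2014]
orientation: [-3.139, -0.103, 0.003]
force: [-1.2, 1.1, -0.7]
opening: 0.0587
gripper_force: 24.9
```

Request:
apply_moves:
  series:
    - [[0,0,2],[0,0,0]]
    - [[0,0,2],[0,0,0]]
    - [[0,0,1],[0,0,0]]
    - [[0,0,0],[0,0,0]]

```text
t: 43.35
tool_pos: [0.6352, -0.0786, 0.1975]
orientation: [-3.14, -0.103, 0.0]
force: [0.2, -0.2, -1.3]
opening: 0.059
gripper_force: 24.9
```

Request:
apply_moves:
  series:
    - [[0,0,0],[0,0,0]]
    - [[0,0,0],[0,0,0]]
    - [[0,0,0],[0,0,0]]
    - [[0,0,0],[0,0,0]]
    - [[0,0,0],[0,0,0]]
    - [[0,0,0],[0,0,0]]
  claw: 0.74

```text
t: 43.85
tool_pos: [0.6353, -0.0786, 0.1979]
orientation: [3.14, 0.103, 0.0]
force: [-0.4, 0.5, -0.1]
opening: 0.0689
gripper_force: 0.0
```

Request:
apply_moves:
  series:
    - [[0,0,-5],[0,0,0]]
    - [[0,0,-15],[0,0,0]]
    - [[0,0,-20],[0,0,0]]
    - [[0,0,-30],[0,0,0]]
    - [[0,0,-30],[0,0,0]]
    - [[0,0,-30],[0,0,0]]
    - [[0,0,-20],[0,0,0]]
    - [[-30,0,0],[0,0,0]]
    - [[-40,0,0],[0,0,0]]
    - [[-40,0,0],[0,0,0]]
    - [[-30,0,0],[0,0,0]]
    - [[0,0,0],[0,0,0]]

```text
t: 44.85
tool_pos: [0.491, -0.0876, 0.3476]
orientation: [-3.14, -0.102, 0.005]
force: [-0.0, -0.0, -1.0]
opening: 0.0688
gripper_force: 0.0
```

```bash
python3 - <<'E'
from h import *
st();p,d=wrings();q,e=robot.read_camera("top")
a=cv2.resize(p,(400,300));b=cv2.resize(q[130:370,150:550],(400,240));o=np.zeros((540,400,3),np.uint8);o[:300]=a;o[300:]=b;cv2.imwrite("pics/f.png",o);rings()
W=cloud("top",e);m=(abs(W[...,0]-.383)<.02)&(abs(W[...,2]-.12)<.02)&(W[...,1]>-.19)&(W[...,1]<-.05);P=W[m];print(len(P),P.mean(0).round(3),np.ptp(P,axis=0).round(3))
E
```

```text
t 44.85 tcp [ 0.491  -0.0876  0.3476] xyaw 3.74 z [-3.2e-03  3.0e-04 -1.0e+00] F [-0. -0. -1.] op 0.0688 gf 0.0 q [-0.28 -0.11  1.84 -0.    1.42  1.23]
w 5035 mid [ 0.559  -0.0834] mean [ 0.5471 -0.084   0.0171] ext [0.193 0.139]
w 2989 mid [ 0.6275 -0.0779] mean [ 0.6265 -0.0782  0.0235] ext [0.049 0.059]
w 3156 mid [ 0.5711 -0.1072] mean [ 0.5719 -0.1076  0.0238] ext [0.059 0.06 ]
blob 161 px (198, 232) 42.5 ctr [0.5932 0.3406] mean [0.6008 0.3433 0.019 ]
284 [ 0.382 -0.148  0.124] [0.039 0.107 0.037]
```

View pics/f.png

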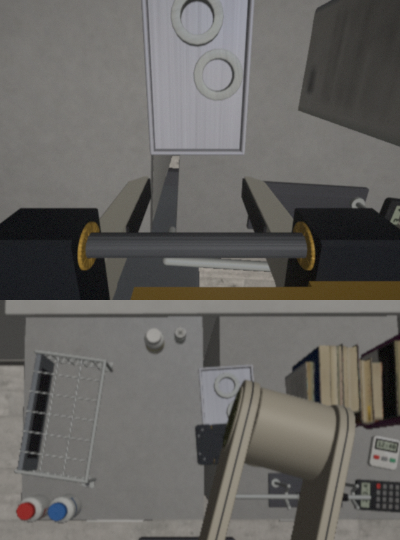

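Both rings lie flat in the tray and the guard is empty. The rod is on the rack, the bottles have not moved and the robot is touching nothing.

```bash
python3 -c "
from plant import robot
print(robot.close_job())"
```

```text
the job is handed in; nothing more can be done
None
```

I drew both weights out with the rod, hung the rod back on both hooks and laid both weights flat in the tray, then handed in at about 45 s; ring 1 was knocked aside inside the tray, so a fingertip pressed on it while I was placing ring 2 (about 94 N at the wrist, under the 120 N limit), and I lifted off and placed ring 2 at the tray's far end instead.

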